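# Face up the beer row

## Task

Fill the bottle rack for service: put the two brown beer bottles that stand near the front of the counter into the empty places on either side of the beer bottle already in the rack, so that all three stand upright in one neat, evenly spaced row. Turn every label to face squarely out of the rack's open front (the side with the low lip). Set the bottles down gently without tipping them, and leave everything else on the counter where it is.

Things in the scene. Friction and masses are not known exactly. Their poses are not given: they have to be found in the camera images.
- rack: low dark-wood bottle rack fixed to the counter, 110 mm deep (x), 264 mm long (y). Origin: centre of its underside; open front towards its own -x, left end +y. Deck 20 mm high; bottle space 86 mm deep (x -43 to 43), 240 mm long (y -120 to 120), between a front lip 30 mm high, end cheeks 50 mm and a steel back rail 79 mm high (heights from the counter)
- rack_left (a point): on the deck (20 mm above the counter), centre of the left place (rack's +y end), 78 mm from the middle one; axes as the rack's
- rack_middle (a point): on the deck, centre of the middle place; axes as the rack's
- rack_right (a point): on the deck, centre of the right place (rack's -y end), 78 mm from the middle one; axes as the rack's
- beer_0: brown glass beer bottle, round, 69 mm diameter, 277 mm tall, about 0.66 kg; straight body to 155 mm, shoulder to 213, neck and cap at most 40 mm wide above that (grip there). Origin: centre of its underside, z up; its label faces along its own -x. At the start it already stands in the middle of the rack with its label to the front.
- beer_1: brown glass beer bottle, round, 69 mm diameter, 277 mm tall, about 0.66 kg; straight body to 155 mm, shoulder to 213, neck and cap at most 40 mm wide above that (grip there). Origin: centre of its underside, z up; its label faces along its own -x. At the start it stands on the counter with its label turned aside.
- beer_2: brown glass beer bottle, round, 69 mm diameter, 277 mm tall, about 0.66 kg; straight body to 155 mm, shoulder to 213, neck and cap at most 40 mm wide above that (grip there). Origin: centre of its underside, z up; its label faces along its own -x. At the start it stands on the counter with its label turned aside; either loose bottle may take either place.
- beer_0_label (a point): middle of the label of beer_0, on the bottle's surface, 34.5 mm along -x from its axis and 80 mm above its foot
- beer_1_label (a point): middle of the label of beer_1, on the bottle's surface, 34.5 mm along -x from its axis and 80 mm above its foot
- beer_2_label (a point): middle of the label of beer_2, on the bottle's surface, 34.5 mm along -x from its axis and 80 mm above its foot
- rum: bystander: clear bottle with a dark cap and a wider body, 75 mm diameter, 227 mm tall; origin: centre of its underside
- whisky: bystander: clear bottle with a ball stopper, 75 mm diameter, 259 mm tall; origin: centre of its underside
- tumbler_1: bystander: upturned glass tumbler, 68 mm diameter, 88 mm tall; origin: centre of its underside
- tumbler_2: bystander: upturned glass tumbler, 69 mm diameter, 88 mm tall; origin: centre of its underside
- price_stand: bystander: small acrylic stand, 30 x 70 x 45 mm tall; origin: centre of its underside

How it is judged:
At the end, for the whole second after the job is handed in: beer_0 stands in the middle place and the other two beer bottles in the left and right places, either way round: each axis within 16 mm of its place's centre, foot on the deck (-4 to +5 mm), upright within 0.06 rad, label facing the rack's front within 0.4 rad, at rest (horizontal distance between beer_0 and rack_middle below 0.016 m and z of beer_0 in the frame of rack_middle between -0.004 and 0.005 m and angle between beer_0's own z axis and vertical below 0.06 rad and angle between the x axis of beer_0 and the x axis of rack, either way round below 0.4 rad and x of beer_0_label in the frame of rack below -0.012 m and linear speed of beer_0 below 0.02 m/s and (((horizontal distance between beer_1 and rack_left below 0.016 m and z of beer_1 in the frame of rack_left between -0.004 and 0.005 m and angle between beer_1's own z axis and vertical below 0.06 rad and angle between the x axis of beer_1 and the x axis of rack, either way round below 0.4 rad and x of beer_1_label in the frame of rack below -0.012 m and linear speed of beer_1 below 0.02 m/s) and (horizontal distance between beer_2 and rack_right below 0.016 m and z of beer_2 in the frame of rack_right between -0.004 and 0.005 m and angle between beer_2's own z axis and vertical below 0.06 rad and angle between the x axis of beer_2 and the x axis of rack, either way round below 0.4 rad and x of beer_2_label in the frame of rack below -0.012 m and linear speed of beer_2 below 0.02 m/s)) or ((horizontal distance between beer_2 and rack_left below 0.016 m and z of beer_2 in the frame of rack_left between -0.004 and 0.005 m and angle between beer_2's own z axis and vertical below 0.06 rad and angle between the x axis of beer_2 and the x axis of rack, either way round below 0.4 rad and x of beer_2_label in the frame of rack below -0.012 m and linear speed of beer_2 below 0.02 m/s) and (horizontal distance between beer_1 and rack_right below 0.016 m and z of beer_1 in the frame of rack_right between -0.004 and 0.005 m and angle between beer_1's own z axis and vertical below 0.06 rad and angle between the x axis of beer_1 and the x axis of rack, either way round below 0.4 rad and x of beer_1_label in the frame of rack below -0.012 m and linear speed of beer_1 below 0.02 m/s)))); the robot touches nothing.
It fails at once if a bystander is shifted by more than 30 mm or tipped over (distance of any of rum, whisky, tumbler_1, tumbler_2, price_stand from where it was at the start of the episode above 0.03 m or angle between any of rum, whisky, tumbler_1, tumbler_2, price_stand's own z axis and vertical above 0.5 rad).
It fails at once if a beer bottle is tipped by more than 0.6 rad (angle between any of beer_0, beer_1, beer_2's own z axis and vertical above 0.6 rad).
It fails at once if a beer bottle is dropped or banged on the rack (more than 80 N between them) (contact force between any of beer_0, beer_1, beer_2 and rack above 80 N).
It also fails if it takes over 58 s, if anything falls off the work surface, if the arm or the gripper's body presses on something with over 40 N, if the wrist force passes 120 N, or if a joint passes its speed limit or range.

## Robot

A 7-joint arm with a two-finger parallel gripper is mounted at the origin on a cart in front of the work surface, level with it; the furniture and walls round the work are solid. World frame = base frame: x ahead of the robot, y to its left, z up, the work surface at z = 0. Lengths are in m, angles in rad, forces in N, time in s.
With the tool pointing down it reaches from about 0.35 to 0.9 m from the base axis. Payload 19.9 kg.
Tool frame: the origin (TCP) lies midway between the tips of the shut fingers; the grasp point (between the pads) lies 19 mm behind it; z points along the fingers, y is the line along which they close (so a half turn about z gives the same grasp; the last joint's range is limited). The gripper opens to 94 mm and grips with 3 to 60 N. Pads are 16 mm wide; open, the fingers measure 119 mm over their backs; the gripper's body (75 mm by 177 mm) begins 78 mm behind the grasp point.
Start: joints at [1.135, 0.417, -0.01, 1.614, 0.005, 1.111, -0.053], TCP at [0.24, -0.577, 0.171] pointing down, gripper open.
Joint ranges: [-2.81, 2.81], [-0.39, 2.02], [-1.27, 1.25], [0.06, 2.57], [-1.19, 4.33], [0.19, 2], [-2.82, 2.82]. Speed limits (rad/s): [1.89, 1.89, 2.39, 2.39, 3.01, 3.01, 3.01].

## Interface

Orientations are given as a unit quaternion [w, x, y, z].
In Python, from cell import manip gives the robot as it stands.
- The arm moves only by the shell command python3 -m creep 'ROWS' [OPENING] [FORCE]. ROWS is text: rows parted by semicolons, each of 6 numbers parted by spaces: the shift along the world's x, y, z in m, then the turn, a rotation vector about the world's x, y, z in degrees. A call has exactly 8 rows; each row is the pose to reach, as a shift and turn from the pose commanded when the call began; what a row does not reach only later rows make up. A row lasts 1/12 s, in which the tool goes at most 41.7 mm and 7.16 degrees, less where a joint would pass 70% of its speed; a pose out of reach is approached as far as the arm can. A call with a gripper value outside its range is refused whole. OPENING is the closure, from 0 (fully open) to 1 (shut), set as the call begins (- or left out, the last holds). The fingers move at their own pace and stop on an object; FORCE is the grip in N (left out, the last holds). Time passes only in rows, so rows that repeat a pose let the fingers close, or fill a call up. It gives the time, the measured TCP pose, the force, the opening and the grip force at its end, in the units of the state.
- manip.observe(): the state, without advancing time (a new reading comes with each control period).
- manip.capture(name): name is "scene" or "top" or "wrist"; returns a dict with "frame" (384x512x3 uint8, red, green, blue), "vfov" (degrees; the focal length in pixels is half the picture's height over the tangent of half this angle, whatever the lens; pixels are square), "cx", "cy" (the principal point, pixels), "dist" ([k1, k2, p1, p2, k3] as OpenCV has them; the pictures are not rectified), "rvec" (rotation vector, rad) and "tvec" (3), from world to camera coordinates, as OpenCV has them. Camera axes: x right, y down, z forward; pixel columns grow to the right and rows downward; lengths in m; the calibration is good to about 2 mm. A picture is of the moment at which its call begins. There is no depth.
- manip.hand_in(): hands the job in; it is judged then, once.
Trained networks look in a picture, given as the dict that the camera call returned (one of the last four; its "shot" number tells which), for a name from the list of things; names that differ only in an ending like _2 or _b are one class to them, and where a whole thing is asked for, a point or a joint stands for the part that bears it (a point fixed in the world has none). Each returns a list of dicts, best first, with "conf" (0 to 1); they miss things now and then, are a little off and sometimes report something else, mostly with a low value. They report only what shows in the picture. A call takes as long as a camera call.
- manip.look_for(query, picture): "rect" ([centre column, centre row, width, height] in pixels, round what is visible of it).
- manip.pinpoint(query, picture): "centre" ([row, column] in pixels: a listed point, or the origin of a listed thing).
The state is a dict: "clock": time; "joint_positions": joint angles; "qd": joint speeds; "joint_torque": joint torques, N m; "tool_pos": TCP position; "ee_rot": TCP orientation; "contact_force": force on the tool from outside, world axes, zero at the start; "ft_torque": the same for the moment, N m; "opening": finger opening in m; "grasp_force": force on a finger pad.
Only numpy, scipy, OpenCV 4.12 (cv2) and the standard library are available. Lean on these libraries where they do the work, as an engineer would, in place of code of your own. Each camera call takes 0.05 s, during which the arm holds its last target. There are 200 camera calls.

## Working session

There is one attempt and no reset: what is moved stays moved. The work goes in short steps, Python scripts to look and compute and a shell command to move; the robot and the scene stay as the last step left them, time stands still between calls to the robot, and variables do not carry over. Pictures are saved under pics/ and viewed, at most 10 in all, crops included, and the job is handed in when it is done.

```bash
mkdir -p pics; ls; cat > h.py <<'E'
import numpy as np, cv2
from cell import manip
def K(p):
    f=p["frame"].shape[0]/2/np.tan(np.radians(p["vfov"])/2)
    return np.array([[f,0,p["cx"]],[0,f,p["cy"]],[0,0,1.]])
def ray(p,u,v):
    n=cv2.undistortPoints(np.array([[[u,v]]],float),K(p),np.array(p["dist"],float))[0,0]
    R=cv2.Rodrigues(np.array(p["rvec"],float))[0]; t=np.array(p["tvec"],float).ravel()
    return -R.T@t, R.T@np.array([n[0],n[1],1])
def atz(p,u,v,z):
    o,d=ray(p,u,v); return o+d*(z-o[2])/d[2]
def proj(p,X):
    return cv2.projectPoints(np.array(X,float).reshape(-1,1,3),np.array(p["rvec"],float),np.array(p["tvec"],float),K(p),np.array(p["dist"],float))[0][:,0]
def save(p,n): cv2.imwrite(f"pics/{n}.png",p["frame"][:,:,::-1])
Z={"rack":0,"rack_left":.02,"rack_middle":.02,"rack_right":.02,"beer_1":0,"beer_1_label":.08,"rum":0,"whisky":0,"tumbler_1":0,"price_stand":0}
def report(p,names=Z):
    for n in names:
        for d in manip.pinpoint(n,p):
            r,c=d["centre"]; print(n,round(d["conf"],2),np.round([c,r]),[np.round(atz(p,c,r,Z.get(n,0)+(dz)),3)[:2] for dz in (0,.02)])
E
python3 - <<'E'
from h import *
for n in("scene","top"):
    p=manip.capture(n); save(p,n); print(n,np.round(ray(p,256,192),2)); report(p)
s=manip.observe(); print({k:np.round(v,3) for k,v in s.items()})
E
```

```text
pics
scene [[ 0.04  0.89  0.7 ]
 [ 0.42 -0.75 -0.51]]
rack 0.95 [245. 195.] [array([ 0.643, -0.11 ]), array([ 0.626, -0.081])]
rack 0.55 [321. 175.] [array([ 0.485, -0.379]), array([ 0.473, -0.343])]
rack_left 0.89 [230. 201.] [array([ 0.645, -0.025]), array([0.627, 0.002])]
rack_middle 0.91 [246. 189.] [array([ 0.641, -0.114]), array([ 0.624, -0.084])]
rack_middle 0.25 [257. 182.] [array([ 0.636, -0.176]), array([ 0.619, -0.145])]
rack_right 0.86 [259. 180.] [array([ 0.634, -0.189]), array([ 0.617, -0.157])]
beer_1 0.83 [250. 263.] [array([0.454, 0.175]), array([0.442, 0.195])]
beer_1 0.77 [303. 215.] [array([ 0.431, -0.105]), array([ 0.42 , -0.077])]
beer_1 0.7 [245. 187.] [array([ 0.668, -0.153]), array([ 0.65 , -0.123])]
beer_1_label 0.71 [313. 189.] [array([ 0.422, -0.137]), array([ 0.409, -0.104])]
rum 0.86 [326. 173.] [array([ 0.472, -0.398]), array([ 0.46 , -0.362])]
rum 0.56 [303. 215.] [array([ 0.431, -0.105]), array([ 0.42 , -0.076])]
rum 0.37 [259. 180.] [array([ 0.654, -0.225]), array([ 0.637, -0.193])]
whisky 0.57 [276. 158.] [array([ 0.688, -0.411]), array([ 0.669, -0.
[... 1584 characters left out ...]
1 0.57 [247. 249.] [array([0.424, 0.041]), array([0.416, 0.041])]
price_stand 0.67 [154. 246.] [array([0.466, 0.34 ]), array([0.457, 0.336])]
{'clock': np.float64(1.1), 'joint_positions': array([ 1.135,  0.417, -0.01 ,  1.614,  0.005,  1.111, -0.053]), 'qd': array([ 0.   ,  0.   , -0.001, -0.   , -0.001, -0.001, -0.001]), 'joint_torque': array([-4.0000e-03, -8.5103e+01,  6.3700e-01, -4.2630e+01, -4.9000e-02,
        1.4000e-02,  0.0000e+00]), 'tool_pos': array([ 0.24 , -0.577,  0.171]), 'ee_rot': array([-0.   ,  0.981,  0.196, -0.   ]), 'contact_force': array([-0.092,  0.091, -0.473]), 'ft_torque': array([-0.003,  0.009,  0.022]), 'grasp_force': np.float64(0.0), 'opening': np.float64(0.095)}
```

View pics/scene.png

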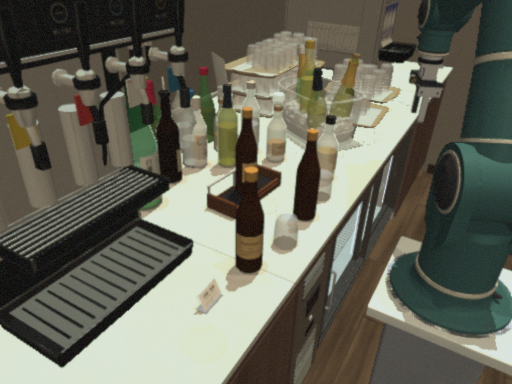

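View pics/top.png

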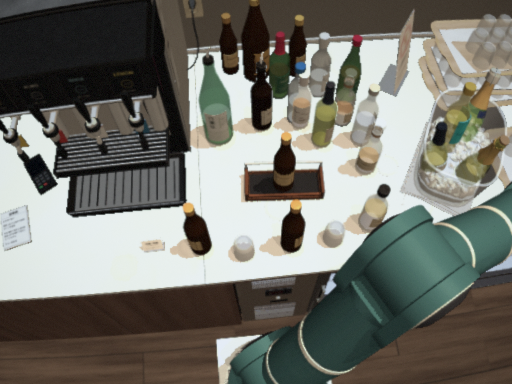

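```bash
python3 - <<'E'
import cv2,numpy as np
s=cv2.imread("pics/scene.png");t=cv2.imread("pics/top.png")
f=lambda im,x,y,w,h,k:cv2.resize(im[y:y+h,x:x+w],None,fx=k,fy=k,interpolation=cv2.INTER_CUBIC)
a=np.hstack([f(s,225,120,100,75*2,4)[:,:400],f(t,175,190,100,75,4).repeat(1,0) if 0 else np.vstack([f(t,175,190,100,75,4),f(t,235,120,100,75,4)])])
cv2.imwrite("pics/crop1.png",a)
b=np.hstack([f(t,270,190,60,72,6),f(t,175,190,60,72,6)]);cv2.imwrite("pics/crop2.png",b)
E
```

```text
(no output)
```

View pics/crop1.png

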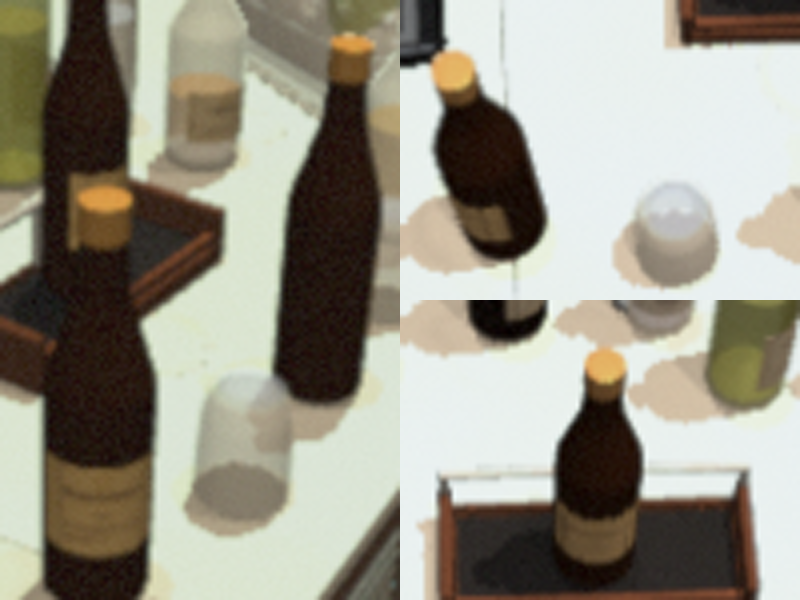

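View pics/crop2.png

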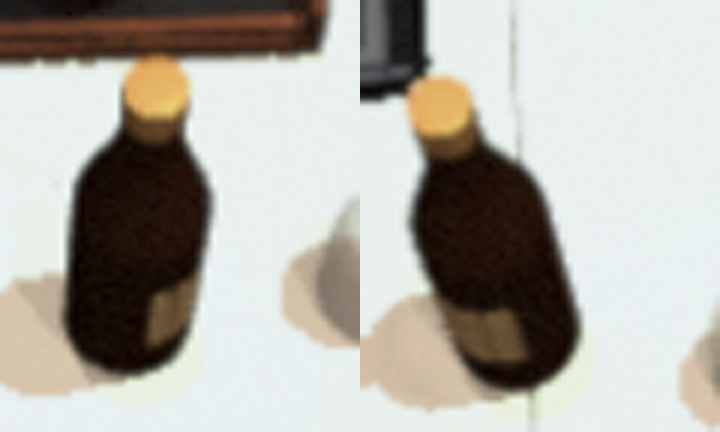

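```bash
cat > m.py <<'E'
from h import *
S=manip.capture("scene");T=manip.capture("top")
def tri(a,b,z):
    return np.round(atz(S,*a,z),4)[:2],np.round(atz(T,*b,z),4)[:2]
print("R",tri((313,130.5),(296.2,204.2),.277))
print("L",tri((251.3,168.8),(188.3,207.5),.277))
print("0 top",atz(T,286.5,136.5,.277))
a,b=atz(T,245,163.5,.079),atz(T,322,163,.079);print("rail",a,b)
def ang(p,u,v,c,r=.0345):
    o,d=ray(p,u,v);e=o[:2]-c;A=d[:2]@d[:2];B=e@d[:2];C=e@e-r*r;D=max(B*B-A*C,0)
    X=o+d*(-B-D**.5)/A
    return round(np.degrees(np.arctan2(X[1]-c[1],X[0]-c[0])),1),np.round(X,3),D>0
print("0 edge",ang(S,242.5,172.5,np.array([.641,-.112])))
print("R edge",ang(T,295,242.5,np.array([.429,-.107])))
print("L edge",ang(T,202.3,245.8,np.array([.456,.20])))
# wireframe overlay
def rackpts(x,y,yaw):
    c,s=np.cos(yaw),np.sin(yaw);g=lambda X,Y,z:[x+c*X-s*Y,y+s*X+c*Y,z]
    return [[g(-.055,-.132,h),g(-.055,.132,h),g(.055,.132,h),g(.055,-.132,h)] for h in (0,.03)]+[[g(.05,.13,.079),g(.05,-.13,.079)]]
ims=[]
for p,(x0,y0) in ((T,(230,130)),(S,(190,150))):
    k=4;im=cv2.resize(p["frame"][y0:y0+80,x0:x0+100],None,fx=k,fy=k,interpolation=cv2.INTER_CUBIC)[:,:,::-1].copy()
    raw=im.copy()
    for L in rackpts(.640,-.111,np.radians(-4)):
        q=(proj(p,L)-[x0,y0]+.5)*k
        cv2.polylines(im,[q.astype(np.int32)],True,(0,255,0),1)
    ims.append(np.vstack([im[:300],raw[:300]]))
cv2.imwrite("pics/ov.png",np.hstack(ims))
E
python3 m.py
```

```text
R (array([ 0.4268, -0.1034]), array([ 0.4274, -0.1022]))
L (array([0.4521, 0.1815]), array([0.4504, 0.1846]))
0 top [ 0.64796873 -0.10645016  0.277     ]
rail [0.6942329  0.01817761 0.079     ] [ 0.66700421 -0.23569948  0.079     ]
0 edge (np.float64(102.3), array([ 0.634, -0.078,  0.099]), np.True_)
R edge (np.float64(176.9), array([ 0.395, -0.105,  0.086]), np.True_)
L edge (np.float64(-138.2), array([0.43 , 0.177, 0.049]), np.True_)
```

View pics/ov.png

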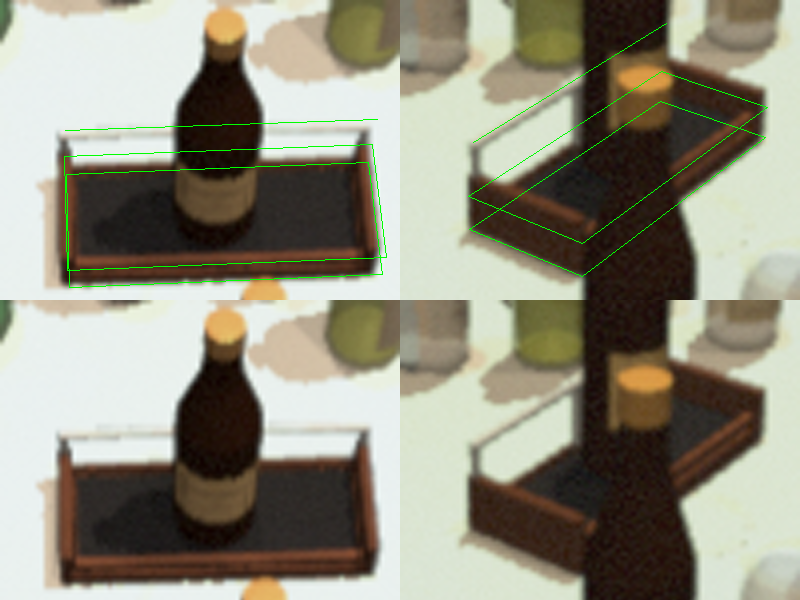

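```bash
cat > m2.py <<'E'
import re
src=open("m.py").read().split("def ang")[1].split("# wire")[0]
from h import *
S=manip.capture("scene");T=manip.capture("top")
exec("def ang"+src.split("print")[0])
for c in ([.451,.183],[.452,.187]): print("L",ang(T,202.3,245.8,np.array(c)))
for c in ([.427,-.103],[.428,-.106]): print("R",ang(T,295,242.5,np.array(c)))
for c in ([.645,-.107],[.642,-.110]): print("0",ang(S,242.5,172.5,np.array(c)))
print(atz(T,245.75,200.25,0),atz(T,323.25,197.75,0))
# silhouettes of L body in S, label edge positions
print("L axis at label S",proj(S,[[.451,.183,.08]]),"T",proj(T,[[.451,.183,.08]]))
from scipy.optimize import least_squares
obs=[(T,(-.055,.132,0),(245.75,200.25)),(T,(-.055,-.132,0),(323.25,197.75)),(T,(.05,.128,.079),(245,163)),(T,(.05,-.128,.079),(321.5,162)),
(S,(.055,.132,0),(307.5-190*0,0))][:4]+[(S,(.055,.132,0),(190+72/4-.5,150+230/4-.5)),(S,(-.055,-.132,0),(190+363/4-.5,150+140/4-.5))]
def P(v,l):
    c,s=np.cos(v[2]),np.sin(v[2]);return [v[0]+c*l[0]-s*l[1],v[1]+s*l[0]+c*l[1],l[2]]
r=least_squares(lambda v:np.ravel([proj(p,[P(v,l)])[0]-o for p,l,o in obs]),[.64,-.11,-.1],x_scale=[.1,.1,1])
print("rack",r.x,np.degrees(r.x[2]),np.round(r.fun.reshape(-1,2),1))
for y in(.078,0,-.078): print(np.round(P(r.x,(0,y,.02)),4))
s=manip.observe();print(s["clock"])
E
python3 m2.py
```

```text
L (np.float64(-164.5), array([0.418, 0.174, 0.08 ]), np.True_)
L (np.float64(-158.4), array([0.42 , 0.174, 0.074]), np.True_)
R (np.float64(-177.4), array([ 0.393, -0.105,  0.091]), np.True_)
R (np.float64(178.1), array([ 0.394, -0.105,  0.089]), np.True_)
0 (np.float64(112.6), array([ 0.632, -0.075,  0.101]), np.True_)
0 (np.float64(105.6), array([ 0.633, -0.077,  0.1  ]), np.True_)
[0.59854425 0.0278078  0.        ] [ 0.57802402 -0.23302366  0.        ]
L axis at label S [[249.59866034 240.19514637]] T [[198.70965218 235.96745732]]
rack [ 0.63836935 -0.10644661 -0.077465  ] -4.438417498197091 [[-0.3  1.3]
 [ 0.5  1.2]
 [ 0.2 -0.5]
 [ 0.6 -1.9]
 [-1.2  0.5]
 [ 0.6  0.2]]
[ 0.6444 -0.0287  0.02  ]
[ 0.6384 -0.1064  0.02  ]
[ 0.6323 -0.1842  0.02  ]
1.3
```

```bash
python3 -m creep '0 0 .04 0 0 2; 0 .01 .08 0 0 4; .01 .03 .11 0 0 6; .02 .055 .14 0 0 8; .035 .09 .155 0 0 11; .05 .125 .16 0 0 13; .065 .16 .16 0 0 15; .08 .2 .16 0 0 18' 0
```

```text
clock: 1.97
tool_pos: [0.3198, -0.3769, 0.3311]
ee_rot: [0.001, 0.938, 0.347, -0.0]
contact_force: [1.0, -0.5, -0.2]
opening: 0.0937
grasp_force: 0.0
```

```bash
python3 -m creep '.02 .035 0 0 0 0; .04 .075 0 0 0 0; .06 .115 0 0 0 0; .075 .153 0 0 0 0; .085 .193 0 0 0 0; .09 .233 0 0 0 0; .095 .273 0 0 0 0; .1 .313 0 0 0 0' && python3 -m creep '.005 .035 0 0 0 0; .01 .075 0 0 0 0; .015 .11 0 0 0 0; .02 .145 0 0 0 0; .025 .175 0 0 0 0; .03 .2 0 0 0 0; .031 .22 0 0 0 0; .031 .22 0 0 0 0' && python3 - <<'E'
from h import *
p=manip.capture("wrist");save(p,"w1");report(p,["beer_1","beer_1_label"]);print(proj(p,[[.451,.183,.277]]),ray(p,256,192)); print(manip.observe()["tool_pos"])
t=manip.capture("top");save(t,"t1")
E
```

```text
clock: 2.63
tool_pos: [0.4191, -0.0637, 0.3309]
ee_rot: [0.0, 0.938, 0.347, 0.0]
contact_force: [1.6, -0.6, 0.6]
opening: 0.094
grasp_force: 0.0
clock: 3.3
tool_pos: [0.4499, 0.158, 0.3308]
ee_rot: [-0.001, 0.937, 0.349, 0.0]
contact_force: [0.5, 0.1, 0.6]
opening: 0.094
grasp_force: 0.0
beer_1 0.9 [246. 150.] [array([0.446, 0.181]), array([0.449, 0.182])]
beer_1 0.65 [419. 171.] [array([ 0.642, -0.11 ]), array([ 0.637, -0.098])]
beer_1 0.57 [345. 243.] [array([ 0.432, -0.108]), array([ 0.435, -0.096])]
[[237.56914389 177.3649535 ]] (array([0.50720117, 0.20666901, 0.54417108]), array([-0.20094573, -0.17002902, -0.96476361]))
[0.45033928 0.15367466 0.33064335]
```

View pics/w1.png

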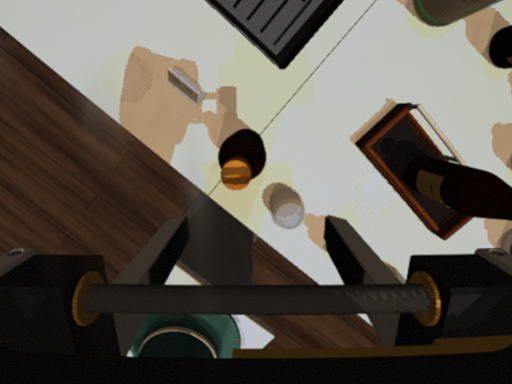

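```bash
python3 -m creep '0 .014 0 0 0 0; -.001 .026 0 0 0 0; -.001 .026 -.02 0 0 0; -.001 .026 -.045 0 0 0; -.001 .026 -.07 0 0 0; -.001 .026 -.09 0 0 0; -.001 .026 -.104 0 0 0; -.001 .026 -.104 0 0 0' && python3 -m creep '0 0 0 0 0 0; 0 0 0 0 0 0; 0 0 0 0 0 0; 0 0 0 0 0 0; 0 0 0 0 0 0; 0 0 0 0 0 0; 0 0 0 0 0 0; 0 0 0 0 0 0' 0.9 40
```

```text
clock: 4.17
tool_pos: [0.4484, 0.1785, 0.2245]
ee_rot: [-0.0, 0.938, 0.346, -0.002]
contact_force: [-0.1, -0.2, -1.4]
opening: 0.0938
grasp_force: 0.0
clock: 4.83
tool_pos: [0.4494, 0.1802, 0.2268]
ee_rot: [0.0, 0.938, 0.347, 0.0]
contact_force: [1.4, 0.0, 0.6]
opening: 0.0438
grasp_force: 0.0
```

```bash
python3 -m creep '0 0 0 0 0 0; 0 0 0 0 0 0; 0 0 0 0 0 0; 0 0 0 0 0 0; 0 0 0 0 0 0; 0 0 .003 0 0 0; 0 0 .007 0 0 0; 0 0 .012 0 0 0'; python3 - <<'E'
from h import *
w=manip.capture("wrist");save(w,"w2")
E
```

```text
clock: 5.5
tool_pos: [0.4489, 0.1799, 0.2386]
ee_rot: [-0.0, 0.938, 0.347, -0.001]
contact_force: [0.3, -0.2, -8.3]
opening: 0.0301
grasp_force: 39.6
```

```bash
python3 -m creep '0 0 .01 0 0 1; 0 0 .03 0 0 3; .003 -.003 .05 0 0 6; .01 -.01 .07 0 0 10; .025 -.025 .083 0 0 14; .042 -.044 .088 0 0 18; .062 -.065 .088 0 0 22; .082 -.087 .088 0 0 26' && python3 -m creep '.02 -.022 0 0 0 3; .04 -.044 0 0 0 6; .059 -.064 0 0 0 9; .076 -.082 0 0 0 12; .09 -.098 0 0 0 15; .1 -.11 0 0 0 17; .107 -.116 0 0 0 19; .107 -.116 0 0 0 19' && python3 - <<'E'
from h import *
for n in("wrist","scene","top"):
    p=manip.capture(n);save(p,n+"3");print(n)
    report(p,["rack","rack_left","rack_middle","rack_right","beer_1"])
    np.save(n+"3.npy",p,allow_pickle=True)
a=[cv2.imread(f"pics/{n}3.png") for n in("wrist","top")]
cv2.imwrite("pics/c3.png",np.vstack([cv2.resize(a[0],None,fx=1.5,fy=1.5)[100:400,:760],cv2.resize(a[1][120:220,165:355],None,fx=4,fy=4,interpolation=2)[:300,:760]]))
E
```

```text
clock: 6.22
tool_pos: [0.5321, 0.0923, 0.3273]
ee_rot: [0.0, 0.835, 0.55, 0.0]
contact_force: [0.8, 0.2, -7.9]
opening: 0.0301
grasp_force: 39.6
clock: 6.88
tool_pos: [0.6393, -0.0251, 0.3257]
ee_rot: [-0.0, 0.734, 0.679, -0.0]
contact_force: [0.5, -0.4, -9.3]
opening: 0.0303
grasp_force: 39.5
wrist
rack_left 0.65 [260. 157.] [array([ 0.648, -0.025]), array([ 0.648, -0.022])]
beer_1 0.84 [161. 202.] [array([ 0.438, -0.103]), array([ 0.446, -0.098])]
beer_1 0.78 [256. 172.] [array([ 0.637, -0.056]), array([ 0.637, -0.052])]
scene
rack 0.59 [246. 195.] [array([ 0.638, -0.108]), array([ 0.621, -0.08 ])]
rack_left 0.95 [232. 197.] [array([ 0.655, -0.049]), array([ 0.637, -0.021])]
rack_middle 0.65 [246. 188.] [array([ 0.643, -0.118]), array([ 0.626, -0.089])]
rack_right 0.78 [259. 181.] [array([ 0.633, -0.186]), array([ 0.616, -0.154])]
beer_1 0.92 [229. 177.] [array([ 0.754, -0.185]), array([ 0.734, -0.154])]
beer_1 0.61 [303. 216.] [array([ 0.428, -0.098]), array([ 0.417, -0.07 ])]
beer_1 0.6 [246. 190.] [array([ 0.656, -0.138]), array([ 0.639, -0.109])]
top
rack 0.78 [286. 183.] [array([ 0.647, -0.116]), array([ 0.636, -0.113])]
rack_left 0.94 [259. 182.] [array([ 0.65 , -0.024]), array([ 0.639, -0.023])]
rack_middle 0.88 [284. 181.] [array([ 0.645, -0.108]), array([ 0.634, -0.106])]
rack_middle 0.63 [282. 189.] [array([ 0.617, -0.096]), array([ 0.606, -0.094])]
rack_right 0.72 [306. 181.] [array([ 0.639, -0.183]), array([ 0.627, -0.18 ])]
beer_1 0.89 [258. 174.] [array([ 0.695, -0.025]), array([ 0.683, -0.024])]
beer_1 0.68 [282. 182.] [array([ 0.655, -0.103]), array([ 0.644, -0.101])]
beer_1 0.53 [294. 242.] [array([ 0.429, -0.11 ]), array([ 0.421, -0.108])]
```

View pics/c3.png

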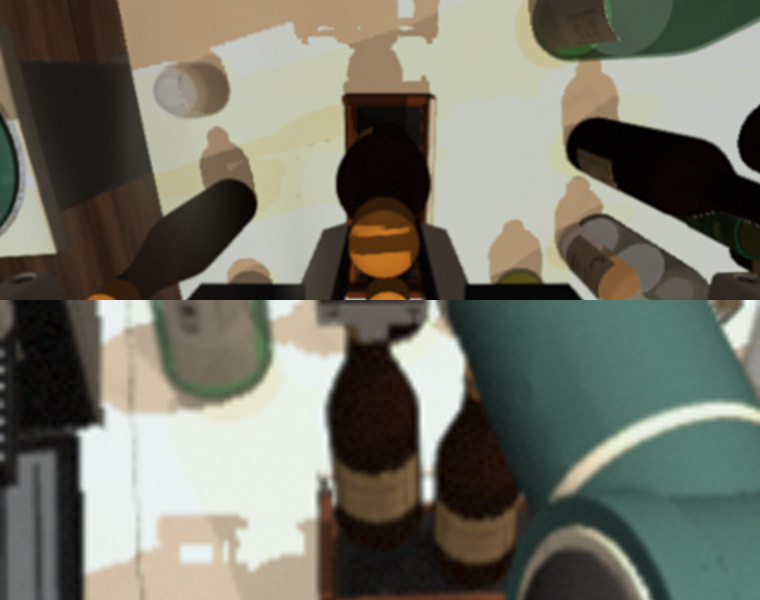

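```bash
python3 - <<'E'
from h import *
p=np.load("wrist3.npy",allow_pickle=True).item()
a,b=atz(p,228.5,130,.05),atz(p,289.8,131,.05)
print(a,b,np.linalg.norm(a-b)); d=b-a; print("yaw",np.degrees(np.arctan2(d[1],d[0])))
m=(a+b)/2; y=np.radians(-4.5); c=m[:2]-np.array([-np.sin(y),np.cos(y)])*.132
print("centre",c); print("left",c+np.array([-np.sin(y),np.cos(y)])*.078)
print(manip.observe()["tool_pos"],manip.observe()["clock"])
E
```

```text
[0.59619334 0.03060374 0.05      ] [0.70146949 0.02058956 0.05      ] 0.10575137207535915
yaw -5.433795295308992
centre [ 0.63847481 -0.10599644]
left [ 0.64459462 -0.02823688]
[ 0.6383635  -0.02270888  0.32672395] 7.7833
```

```bash
python3 -m creep '.003 -.003 0 0 0 0; .006 -.005 -.008 0 0 0; .006 -.005 -.022 0 0 0; .006 -.005 -.038 0 0 0; .006 -.005 -.052 0 0 0; .006 -.005 -.063 0 0 0; .006 -.005 -.071 0 0 0; .006 -.005 -.075 0 0 0' && python3 -m creep '0 0 0 0 0 0; 0 0 -.001 0 0 0; 0 0 -.002 0 0 0; 0 0 -.003 0 0 0; 0 0 -.0035 0 0 0; 0 0 -.004 0 0 0; 0 0 -.0045 0 0 0; 0 0 -.0045 0 0 0'
```

```text
clock: 8.45
tool_pos: [0.6441, -0.028, 0.2504]
ee_rot: [-0.0, 0.734, 0.679, -0.0]
contact_force: [-0.8, -0.8, -8.1]
opening: 0.03
grasp_force: 39.6
clock: 9.12
tool_pos: [0.6443, -0.0279, 0.2472]
ee_rot: [0.0, 0.734, 0.679, -0.0]
contact_force: [-0.1, 0.1, -8.6]
opening: 0.0301
grasp_force: 39.6
```

Still carrying its full weight; creep on down.

```bash
python3 -m creep '0 0 -.0005 0 0 0; 0 0 -.001 0 0 0; 0 0 -.001 0 0 0; 0 0 -.0015 0 0 0; 0 0 -.0015 0 0 0; 0 0 -.002 0 0 0; 0 0 -.002 0 0 0; 0 0 -.002 0 0 0'
```

```text
clock: 9.78
tool_pos: [0.645, -0.0276, 0.2467]
ee_rot: [0.001, 0.734, 0.679, 0.001]
contact_force: [-1.6, -0.6, 9.1]
opening: 0.0304
grasp_force: 40.3
```

```bash
python3 -m creep '0 0 .001 0 0 0; 0 0 .001 0 0 0; 0 0 .001 0 0 0; 0 0 .001 0 0 0; 0 0 .001 0 0 0; 0 0 .001 0 0 0; 0 0 .001 0 0 0; 0 0 .001 0 0 0' 0.25 && python3 -m creep '0 0 .01 0 0 0; 0 0 .03 0 0 0; 0 0 .055 0 0 0; 0 0 .08 0 0 0; -.01 -.003 .09 0 0 2; -.03 -.008 .09 0 0 6; -.055 -.015 .09 0 0 12; -.085 -.023 .09 0 0 18' 0
```

```text
clock: 10.45
tool_pos: [0.6443, -0.0278, 0.2462]
ee_rot: [-0.0, 0.734, 0.679, -0.0]
contact_force: [0.7, 0.8, -0.1]
opening: 0.0704
grasp_force: 0.0
clock: 11.12
tool_pos: [0.5589, -0.0503, 0.3365]
ee_rot: [-0.0, 0.616, 0.787, 0.0]
contact_force: [0.7, -0.9, 1.5]
opening: 0.0937
grasp_force: 0.0
```

```bash
python3 -m creep '-.025 -.01 0 0 0 7; -.05 -.02 0 0 0 14; -.072 -.028 0 0 0 21; -.092 -.036 0 0 0 28; -.11 -.043 0 0 0 35; -.123 -.048 0 0 0 42; -.13 -.051 0 0 0 49; -.131 -.052 0 0 0 52' && python3 - <<'E'
from h import *
p=manip.capture("wrist");save(p,"w4");print(proj(p,[[.428,-.103,.277]]),manip.observe()["tool_pos"]);report(p,["beer_1_label"])
t=manip.capture("top");save(t,"t4")
np.save("w4.npy",p,allow_pickle=True)
a=[cv2.imread(f"pics/{n}.png") for n in("w4","t4")]
cv2.imwrite("pics/c4.png",np.vstack([cv2.resize(a[0],None,fx=1.5,fy=1.5)[100:400,:760],cv2.resize(a[1][120:220,165:355],None,fx=4,fy=4,interpolation=2)[:300,:760]]))
E
```

```text
clock: 11.78
tool_pos: [0.4274, -0.1034, 0.3372]
ee_rot: [0.001, 0.209, 0.978, -0.001]
contact_force: [-0.7, 0.2, -0.2]
opening: 0.0939
grasp_force: 0.0
[[256.06854098 191.50057054]] [ 0.42780304 -0.1032991   0.33717136]
beer_1_label 0.81 [234. 163.] [array([ 0.415, -0.139]), array([ 0.413, -0.136])]
```

View pics/c4.png

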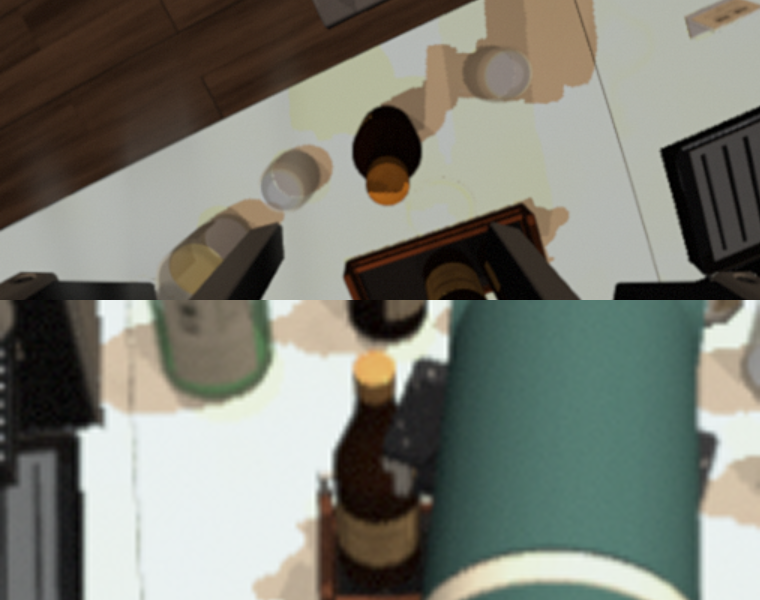

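```bash
python3 -m creep '0 .001 -.015 0 0 0; 0 .001 -.035 0 0 0; 0 .001 -.058 0 0 0; 0 .001 -.08 0 0 0; 0 .001 -.097 0 0 0; 0 .001 -.107 0 0 0; 0 .001 -.11 0 0 0; 0 .001 -.11 0 0 0' && python3 -m creep '0 0 0 0 0 0; 0 0 0 0 0 0; 0 0 0 0 0 0; 0 0 0 0 0 0; 0 0 0 0 0 0; 0 0 0 0 0 0; 0 0 0 0 0 0; 0 0 0 0 0 0' 0.9 40 && python3 -m creep '0 0 0 0 0 0; 0 0 0 0 0 0; 0 0 0 0 0 0; 0 0 0 0 0 0; 0 0 0 0 0 0; 0 0 .003 0 0 0; 0 0 .007 0 0 0; 0 0 .012 0 0 0'
```

```text
clock: 12.6
tool_pos: [0.4285, -0.1015, 0.2263]
ee_rot: [-0.0, 0.212, 0.977, 0.0]
contact_force: [0.5, 0.4, 0.2]
opening: 0.0943
grasp_force: 0.0
clock: 13.27
tool_pos: [0.4283, -0.1018, 0.2263]
ee_rot: [0.0, 0.212, 0.977, -0.0]
contact_force: [0.2, -0.7, -0.2]
opening: 0.0442
grasp_force: 0.0
clock: 13.93
tool_pos: [0.4281, -0.1017, 0.2384]
ee_rot: [-0.0, 0.212, 0.977, 0.0]
contact_force: [0.2, -0.3, -4.1]
opening: 0.0307
grasp_force: 39.8
```

```bash
python3 -m creep '0 0 .01 0 0 -1; 0 0 .03 0 0 -4; .003 -.003 .05 0 0 -9; .01 -.008 .07 0 0 -14; .025 -.02 .083 0 0 -20; .043 -.032 .088 0 0 -26; .063 -.045 .088 0 0 -32; .083 -.055 .088 0 0 -38' && python3 -m creep '.02 -.008 0 0 0 -6; .04 -.014 0 0 0 -11; .06 -.02 0 0 0 -16; .08 -.024 0 0 0 -21; .097 -.026 0 0 0 -25; .11 -.027 0 0 0 -28; .118 -.027 0 0 0 -30; .12 -.027 0 0 0 -31' && python3 -m creep '0 0 0 0 0 0; 0 0 0 0 0 0; 0 0 0 0 0 0; 0 0 0 0 0 0; 0 0 0 0 0 0; 0 0 0 0 0 0; 0 0 0 0 0 0; 0 0 0 0 0 0' && python3 - <<'E'
from h import *
ps=[manip.capture(n) for n in("scene","top","wrist")];
Z["beer_1"]=.02;Z["beer_1_label"]=.1
for p in ps[:2]: report(p,["rack_right","beer_1_label"])
for p,n in zip(ps,("s5","t5","w5")): save(p,n)
a,b,c=[p["frame"][:,:,::-1] for p in ps]
f=lambda im,x,y,w,h,k:cv2.resize(im[y:y+h,x:x+w],None,fx=k,fy=k,interpolation=2)
cv2.imwrite("pics/c5.png",np.vstack([np.hstack([f(a,205,100,100,100,3),f(b,235,110,100,100,3)]),f(c,0,60,512,230,600/512)]))
E
```

```text
clock: 14.6
tool_pos: [0.5122, -0.1585, 0.3273]
ee_rot: [0.001, 0.522, 0.853, -0.0]
contact_force: [-0.2, 0.6, -4.2]
opening: 0.0308
grasp_force: 39.8
clock: 15.27
tool_pos: [0.6321, -0.1837, 0.3262]
ee_rot: [-0.0, 0.729, 0.685, 0.0]
contact_force: [-0.0, 1.1, -4.7]
opening: 0.0308
grasp_force: 39.7
clock: 15.93
tool_pos: [0.6312, -0.1839, 0.3263]
ee_rot: [-0.0, 0.728, 0.686, -0.0]
contact_force: [-0.4, -0.9, -5.2]
opening: 0.031
grasp_force: 39.8
rack_right 0.84 [257. 179.] [array([ 0.645, -0.191]), array([ 0.628, -0.159])]
beer_1_label 0.77 [270. 138.] [array([ 0.691, -0.359]), array([ 0.669, -0.317])]
rack_right 0.62 [308. 181.] [array([ 0.635, -0.189]), array([ 0.624, -0.186])]
beer_1_label 0.86 [314. 165.] [array([ 0.648, -0.205]), array([ 0.636, -0.201])]
beer_1_label 0.52 [262. 182.] [array([ 0.604, -0.03 ]), array([ 0.593, -0.029])]
```

View pics/c5.png

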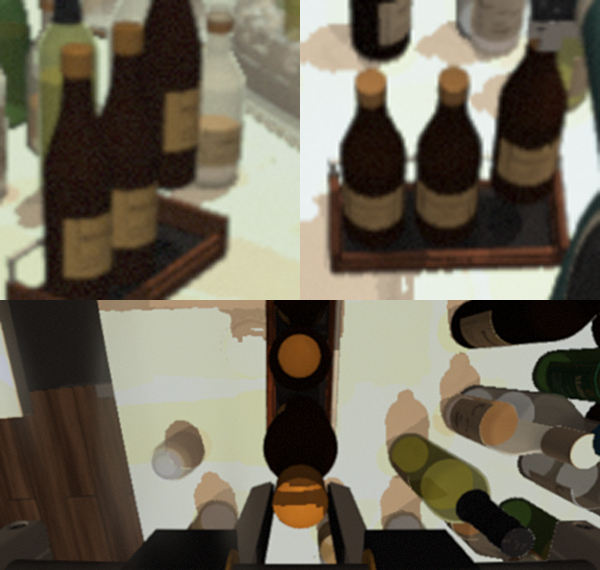

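```bash
python3 -m creep '0 0 -.006 0 0 0; 0 0 -.018 0 0 0; 0 0 -.033 0 0 0; 0 0 -.048 0 0 0; 0 0 -.06 0 0 0; 0 0 -.069 0 0 0; 0 0 -.074 0 0 0; 0 0 -.076 0 0 0' && python3 -m creep '0 0 -.0005 0 0 0; 0 0 -.001 0 0 0; 0 0 -.0015 0 0 0; 0 0 -.002 0 0 0; 0 0 -.0025 0 0 0; 0 0 -.003 0 0 0; 0 0 -.0035 0 0 0; 0 0 -.004 0 0 0'
```

```text
clock: 16.95
tool_pos: [0.6311, -0.1838, 0.2493]
ee_rot: [-0.0, 0.728, 0.686, -0.0]
contact_force: [-0.1, -0.2, -4.5]
opening: 0.0305
grasp_force: 39.8
clock: 17.62
tool_pos: [0.6314, -0.1838, 0.2463]
ee_rot: [0.0, 0.728, 0.686, -0.0]
contact_force: [-0.0, -0.5, 3.1]
opening: 0.0308
grasp_force: 40.0
```

Touched down gently (force reversed). Release and back away.

```bash
python3 -m creep '0 0 0 0 0 0; 0 0 0 0 0 0; 0 0 0 0 0 0; 0 0 0 0 0 0; 0 0 0 0 0 0; 0 0 0 0 0 0; 0 0 0 0 0 0; 0 0 0 0 0 0' 0.25 && python3 -m creep '0 0 .01 0 0 0; 0 0 .03 0 0 0; 0 0 .055 0 0 0; 0 0 .08 0 0 0; -.01 0 .1 0 0 0; -.035 0 .11 0 0 0; -.07 0 .11 0 0 0; -.11 0 .11 0 0 0' 0 && python3 -m creep '-.03 -.025 0 0 0 0; -.06 -.055 0 0 0 0; -.085 -.09 0 0 0 0; -.105 -.125 0 0 0 0; -.12 -.16 0 0 0 0; -.13 -.19 0 0 0 0; -.14 -.2 0 0 0 0; -.14 -.2 0 0 0 0' && python3 - <<'E'
from h import *
ps=[manip.capture(n) for n in("scene","top")]
for p in ps: report(p,["beer_1","beer_1_label","rack_left","rack_middle","rack_right"])
a,b=[p["frame"][:,:,::-1] for p in ps]
f=lambda im,x,y,w,h,k:cv2.resize(im[y:y+h,x:x+w],None,fx=k,fy=k,interpolation=2)
cv2.imwrite("pics/c6.png",np.hstack([f(a,205,110,100,110,4),f(b,235,110,100,110,4)]))
E
```

```text
clock: 18.28
tool_pos: [0.6313, -0.1838, 0.2462]
ee_rot: [-0.0, 0.728, 0.686, -0.0]
contact_force: [-0.4, -0.1, 0.0]
opening: 0.07
grasp_force: 0.0
clock: 18.95
tool_pos: [0.521, -0.1831, 0.3567]
ee_rot: [0.0, 0.728, 0.686, 0.001]
contact_force: [0.4, -0.5, 0.8]
opening: 0.0941
grasp_force: 0.0
clock: 19.62
tool_pos: [0.3791, -0.3866, 0.3565]
ee_rot: [-0.0, 0.73, 0.684, -0.0]
contact_force: [-0.1, -0.4, -0.5]
opening: 0.0939
grasp_force: 0.0
beer_1 0.84 [258. 180.] [array([ 0.655, -0.217]), array([ 0.638, -0.186])]
beer_1 0.82 [245. 189.] [array([ 0.663, -0.145]), array([ 0.645, -0.115])]
beer_1 0.65 [231. 201.] [array([ 0.66 , -0.055]), array([ 0.642, -0.028])]
beer_1_label 0.81 [266. 160.] [array([ 0.633, -0.233]), array([ 0.614, -0.197])]
rack_left 0.74 [229. 199.] [array([ 0.653, -0.032]), array([ 0.636, -0.005])]
rack_middle 0.78 [246. 192.] [array([ 0.63 , -0.097]), array([ 0.612, -0.068])]
rack_right 0.97 [260. 181.] [array([ 0.627, -0.185]), array([ 0.61 , -0.153])]
beer_1 0.97 [310. 179.] [array([ 0.656, -0.199]), array([ 0.645, -0.195])]
beer_1 0.76 [284. 186.] [array([ 0.639, -0.106]), array([ 0.628, -0.104])]
beer_1 0.61 [259. 186.] [array([ 0.649, -0.023]), array([ 0.638, -0.023])]
beer_1_label 0.97 [313. 178.] [array([ 0.611, -0.197]), array([ 0.6  , -0.193])]
beer_1_label 0.26 [246. 249.] [array([0.391, 0.042]), array([0.384, 0.042])]
rack_left 0.81 [261. 182.] [array([ 0.653, -0.031]), array([ 0.641, -0.03 ])]
rack_middle 0.73 [284. 184.] [array([ 0.634, -0.107]), array([ 0.623, -0.105])]
rack_right 0.94 [307. 182.] [array([ 0.633, -0.186]), array([ 0.622, -0.182])]
```

View pics/c6.png

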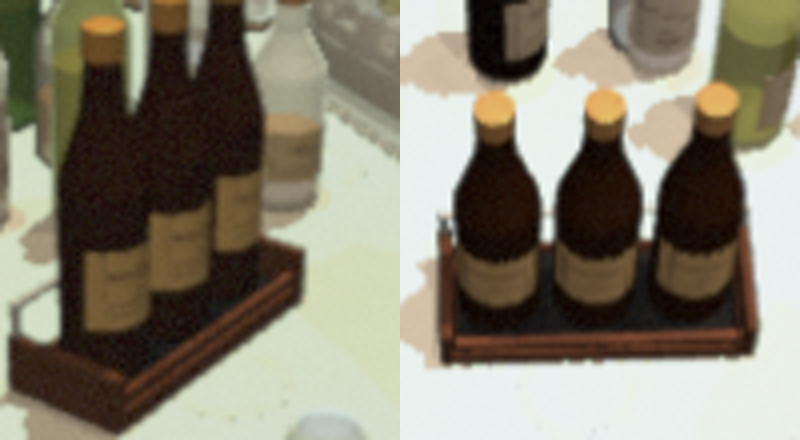

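```bash
python3 -c "
from cell import manip
print(manip.hand_in())"
```

```text
the job is handed in; nothing more can be done
None
```

I put both loose beer bottles in the rack on either side of beer_0. In the last pictures all three stand upright and evenly spaced with their labels to the front. I handed the job in at about 20 s; it returned no verdict.

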